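# Add the brass slotted mass to the firmness tester

## Task

Load the seed-firmness tester with the tabbed brass slotted mass: slide it sideways onto the stem just under the red knob, let it down gently over the stem's round neck until it lies flat on the steel mass already there, and have it turned so that its slot crosses the steel mass's slot at about a right angle. Let go, never push or knock hard against the tester, and leave the blue mass, the jar and the dish alone.

Things in the scene. Friction and masses are not known exactly. Their poses are not given: they have to be found in the camera images.
- tester: white dead-weight firmness tester, fixed, base 150 x 120 mm. Origin: on the table below the head's nominal axis; z up; x points away from the robot within 0.45 rad. Its head (88 mm aluminium pan, keyed steel mass, stem) sits on a black centring stage, locked stiff up to 8 mm (x) and 9 mm (y) off nominal: set anew each time and not measured, so find the stem by feel or by eye
- pan (a point): nominal centre of the pan's level top face, 90 mm above the table; axes as the tester's. The true stem is up to 8 mm along x and 9 mm along y from here, square to the axes. From the pan up: a round neck 15 mm in diameter and 18 mm high, top edge bevelled 1.5 mm. Nothing else stands above the pan
- steel (a point): nominal centre of the top face of the dark steel mass, 10 mm above the pan: the mass already there (same stage offset as the stem), 76 mm across, 10 mm thick, keyed on the neck so it cannot turn, its 10 mm slot along the tester's +x
- blade (a point): nominal middle of the flat steel blade of the stem, 31 mm above the pan: spans 18 to 44 mm above the pan, 15 mm wide along the tester's x, 7 mm thick along its y (same stage offset). A mass slides on sideways here, its slot along the tester's x, from either end, underside 18 to 34 mm above the pan. On blade or neck its hole (18 mm) is free to turn
- knob (a point): nominal centre of the top of the red knob, 54 mm above the pan (same stage offset): 22 mm in diameter, 10 mm high, too big for a mass's hole, so nothing goes on from above
- brass_mass: brass slotted mass to load: 76 mm across, 10 mm thick, centre hole 18 mm across, straight slot 10 mm wide from the hole out through the rim. Origin: centre of its underside; z up; +x points out through the middle of the slot. Upright grip tab opposite the slot: centred at x = -31 mm, 24 mm long (x), 10 mm thick (y), top 42 mm above the underside. Lies flat; 0.2-0.4 kg. Seated: underside 10 mm above the pan
- blue_mass: blue painted slotted mass of the same shape and size, not wanted: leave it where it lies. Origin and axes as the brass one
- seed_jar: amber glass jar with green cap, 56 mm across, 85 mm high, origin under its centre: leave it standing
- dish: clear glass dish, 90 mm across, 16 mm high, origin under its centre: leave it
There are look-alikes about, which are no part of the job. What is meant by the brass_mass is not black, and is the smaller of those in its own colour.

How it is judged:
By the outcome, as a careful person would: the job done as asked, in the order asked, and still so for the second after the job is handed in, with the robot touching nothing.
It also fails if it takes over 72 s, if anything falls off the work surface, if the arm or the gripper's body presses on something with over 40 N, if the wrist force passes 120 N, or if a joint passes its speed limit or range.

## Robot

A 6-joint arm with a two-finger parallel gripper is mounted at the origin on the work surface. World frame = base frame: x ahead of the robot, y to its left, z up, the work surface at z = 0. Lengths are in m, angles in rad, forces in N, time in s.
With the tool pointing down it reaches from about 0.225 to 0.875 m from the base axis. Payload 3.4 kg.
Tool frame: the origin (TCP) lies at the very end of the fingers, on their centre line; the grasp point (between the pads) lies 19 mm behind it; z points along the fingers, y is the direction in which the jaws open and shut (so a half turn about z gives the same grasp; the last joint's range is limited). The gripper opens to 85 mm and grips with 20 to 120 N. Pads are 22 mm wide; open, the fingers measure 114 mm over their backs; the gripper's body (76 mm by 85 mm) begins 54 mm behind the grasp point. The pads swing forward as they close: fully open they stand 13 mm farther back than shut.
Start: joints at [1.124, 0.276, 1.505, -0, 1.361, -0.121], TCP at [0.184, 0.545, 0.231] pointing down, gripper open.
Joint ranges: [-2.89, 2.89], [-0.75, 2.08], [0.22, 2.7], [-1.18, 4.32], [0.11, 2.71], [-2.7, 2.7]. Speed limits (rad/s): [2.57, 2.57, 3.14, 3.14, 3.14, 3.14].

## Interface

Orientations are given as a unit quaternion [w, x, y, z].
In Python, from rig import manip, viewer, job gives the robot as it stands.
- The arm moves only by the shell command python3 -m crank 'ROWS' [OPENING] [FORCE]. ROWS is JSON, a list of rows, each a list of 6 numbers: the shift along the tool's x, y, z in m, then the turn, a rotation vector about the tool's x, y, z in degrees. In form: [[dx, dy, dz, rx, ry, rz], ...]. A call has 1 to 20 rows; each row is the pose to reach, as a shift and turn from the pose measured when the call began, along the tool's axes at that moment; what a row does not reach only later rows make up. A row lasts 1/8 s, in which the tool goes at most 62.5 mm and 10.7 degrees, less where a joint would pass 70% of its speed; a pose out of reach is approached as far as the arm can. A call with a gripper value outside its range is refused whole. OPENING is the opening, from 0 (shut) to 1 (fully open), set as the call begins (- or left out, the last holds). The fingers move at their own pace and stop on an object; FORCE is the grip in N (left out, the last holds). Time passes only in rows, so rows that repeat a pose let the fingers close. It gives the time, the measured TCP pose, the force and the opening at its end, in the units of the state.
- manip.get_state(): the state, without advancing time (a new reading comes with each control period).
- viewer.get_image(name): name is "scene" or "top"; returns a dict with "frame" (480x640x3 uint8, blue, green, red), "range_z" (480x640 float32, m along the optical axis (not along the pixel's ray), 0 where there is no reading), "intrinsics" (3x3 intrinsics, pixels), "D" ([k1, k2, p1, p2, k3] as OpenCV has them; the pictures are not rectified), "world_from_camera" (4x4, takes a point from camera to world coordinates). Camera axes: x right, y up, looking along -z (the intrinsics and any distortion apply to the point x, -y, -z); pixel columns grow to the right and rows downward; lengths in m; the calibration is good to about 2 mm. A picture is of the moment at which its call begins.
- job.sign_off(): hands the job in, once; it reports no verdict.
The state is a dict: "clock": time; "qpos": joint angles; "qd": joint speeds; "effort": joint torques, N m; "position": TCP position; "ee_rot": TCP orientation; "contact_force": force on the tool from outside, world axes, zero at the start; "moment": the same for the moment, N m; "width": finger opening in m.
Only numpy, scipy, OpenCV 4.12 (cv2) and the standard library are available. Lean on these libraries where they do the work, as an engineer would, in place of code of your own. Each camera call takes 0.05 s, during which the arm holds its last target. There are 200 camera calls.

## Working session

There is one attempt and no reset: what is moved stays moved. The work goes in short steps, Python scripts to look and compute and a shell command to move; the robot and the scene stay as the last step left them, time stands still between calls to the robot, and variables do not carry over. Pictures are saved under pics/ and viewed, about 8 in all and at most 12, crops included, and the job is handed in when it is done.

```bash
ls; mkdir -p pics; cat > h.py <<'E'
import numpy as np, cv2
from rig import manip, viewer, job
def grab(n):
    im=viewer.get_image(n); np.savez(f'{n}.npz',**{k:np.asarray(v) for k,v in im.items()}); return im
def cloud(im):
    K=np.array(im['intrinsics'],float);D=np.array(im['D'],float);T=np.array(im['world_from_camera'])
    z=im['range_z']; v,u=np.mgrid[:480,:640]
    p=cv2.undistortPoints(np.stack([u,v],-1).reshape(-1,1,2).astype(np.float64),K,D).reshape(480,640,2)
    P=np.stack([p[...,0]*z,-p[...,1]*z,-z],-1)
    W=P@T[:3,:3].T+T[:3,3]; W[z==0]=np.nan
    return W
E
python3 - <<'E'
from h import *
a=grab('scene');b=grab('top')
cv2.imwrite('pics/1s.png',a['frame']);cv2.imwrite('pics/1t.png',b['frame'])
print(a['world_from_camera'],b['world_from_camera'],b['intrinsics'],manip.get_state())
E
```

```text
pics
[[ 0.11158306 -0.62603609  0.77176942  1.48341839]
 [ 0.99361439  0.08335325 -0.07604394 -0.18975091]
 [-0.01672323  0.77532641  0.63133928  0.86663698]
 [ 0.          0.          0.          1.        ]] [[-0.09504501  0.97010753 -0.22328865  0.39699767]
 [-0.99546813 -0.09332232  0.01827943 -0.09976385]
 [-0.0031048   0.22401411  0.97458096  0.90756339]
 [ 0.          0.          0.          1.        ]] [[488.60507037   0.         311.52776322]
 [  0.         488.60507037 237.7279534 ]
 [  0.           0.           1.        ]] {'clock': 0.1, 'qpos': array([ 1.12401559e+00,  2.76523824e-01,  1.50600315e+00,  1.40791409e-05,
        1.36069859e+00, -1.21035794e-01]), 'qd': array([-6.07718508e-05, -8.06811926e-04, -3.27688956e-03, -3.08730841e-05,
       -2.29804810e-04, -5.48240796e-04]), 'effort': array([ 1.20204688e-03, -4.17706776e+01, -2.46403760e+01,  1.44710980e-04,
        5.85082380e-03,  3.99216276e-06]), 'position': array([0.18382447, 0.54433025, 0.23053208]), 'ee_rot': array([-2.35306044e-04,  1.62154727e-01,  9.86765006e-01, -7.81846525e-04]), 'contact_force': array([ 0.94290257,  0.34296069, -1.14416107]), 'moment': array([-0.02325077,  0.03282945,  0.00578038]), 'width': 0.08550304119475902}
```

View pics/1t.png

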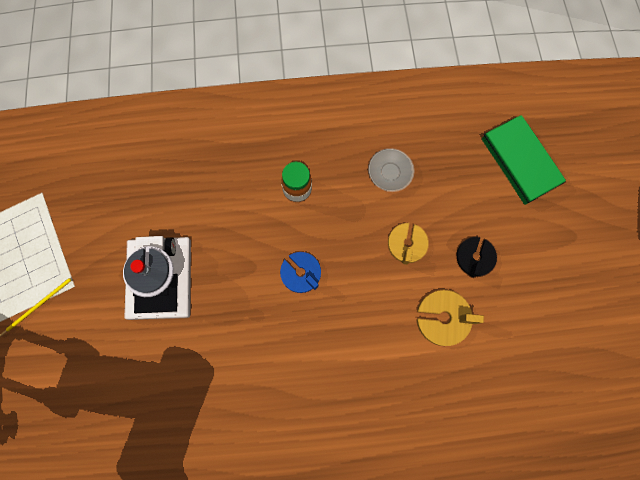

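View pics/1s.png

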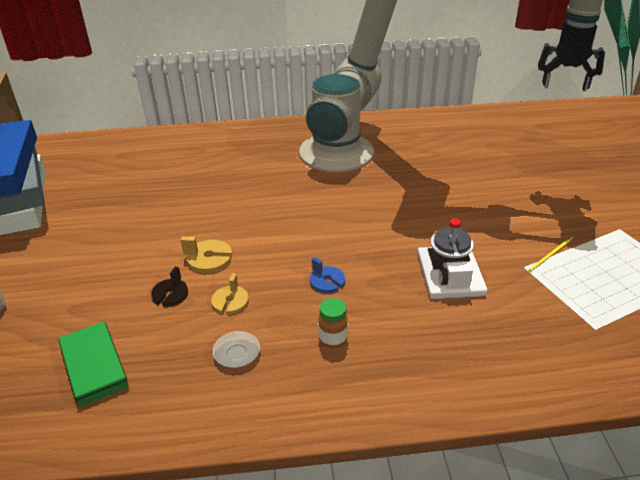

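The top view shows two brass slotted masses, a small one at (408,242) and a large one at (445,317). There is also a black one at (476,257) and a blue one at (300,272). The description fits the small brass one at (408,242), since it is the smaller of its colour. The tester is at (155,275). I'll confirm with enlarged crops and measure.

```bash
python3 - <<'E'
from h import *
ims={n:dict(np.load(n+'.npz')) for n in('scene','top')}
t=ims['top']['frame'];s=ims['scene']['frame']
R=lambda c,k:cv2.resize(c,k,interpolation=cv2.INTER_CUBIC)
out=np.vstack([np.hstack([R(t[210:275,370:450],(400,300)),R(t[225:325,110:210],(400,300))]),
 np.hstack([R(s[265:325,190:270],(400,300)),R(s[205:305,405:505],(400,300))])])
cv2.imwrite('pics/2.png',out)
for n,(u0,u1,v0,v1) in {'top':(380,435,215,270),'scene':(205,252,270,318)}.items():
    W=cloud(ims[n]);f=ims[n]['frame']
    m=np.zeros((480,640),bool);m[v0:v1,u0:u1]=1
    hsv=cv2.cvtColor(f,cv2.COLOR_BGR2HSV)
    b=m&(hsv[...,0]>17)&(hsv[...,0]<32)&(hsv[...,1]>120)&(hsv[...,2]>110)
    P=W[b];z=P[:,2]
    flat=P[(z>.004)&(z<.016)];tab=P[z>.025]
    c=cv2.minEnclosingCircle(flat[:,:2].astype(np.float32))
    print(n,len(flat),len(tab),'circ',c,'zmed',np.median(flat[:,2]))
    if len(tab):print(' tab mean',tab.mean(0),tab.min(0),tab.max(0))
# tester
for n,(u0,u1,v0,v1) in {'top':(110,210,225,330),'scene':(405,500,205,310)}.items():
    W=cloud(ims[n]);f=ims[n]['frame'];hsv=cv2.cvtColor(f,cv2.COLOR_BGR2HSV)
    m=np.zeros((480,640),bool);m[v0:v1,u0:u1]=1
    red=m&((hsv[...,0]<8)|(hsv[...,0]>172))&(hsv[...,1]>150)&(hsv[...,2]>100)
    P=W[red];k=P[P[:,2]>.12];print(n,'knob',len(k),k.mean(0),k.min(0),k.max(0))
    P=W[m];r=P[(P[:,2]>.012)&(P[:,2]<.04)]
    st=P[(P[:,2]>.095)&(P[:,2]<.105)]
    print(' steel',len(st),cv2.minEnclosingCircle(st[:,:2].astype(np.float32)),np.histogram(P[:,2],bins=np.arange(0,.16,.01))[0])
    wh=m&(hsv[...,1]<40)&(hsv[...,2]>170)&(W[...,2]>.006)&(W[...,2]<.04)
    print(' base',wh.sum(),np.median(W[wh][:,2]),cv2.minAreaRect(W[wh][:,:2].astype(np.float32)))
E
```

```text
top 972 80 circ ((0.5768890380859375, -0.29700779914855957), 0.037947967648506165) zmed 0.00967108748439921
 tab mean [ 0.54736694 -0.28786591  0.04077715] [ 0.53561558 -0.29669957  0.03425768] [ 0.55965585 -0.28045036  0.04407608]
scene 676 47 circ ((0.5468626022338867, -0.31543588638305664), 0.07577040791511536) zmed 0.009999437495439412
 tab mean [ 0.55073512 -0.28842086  0.03985313] [ 0.53315949 -0.29488285  0.025866  ] [ 0.56217295 -0.28218242  0.04546899]
top knob 133 [0.55288566 0.16998404 0.14345155] [0.54290071 0.16014304 0.13967049] [0.56315486 0.17993284 0.14736803]
 steel 1261 ((0.5540450215339661, 0.17046231031417847), 0.039577122777700424) [2266 1216 1455   20   46  105  247  148  316 1026  485   21    4   16
  132]
 base 1287 0.019467195338921828 ((0.5531671643257141, 0.1769036054611206), (0.11856947094202042, 0.14832352101802826), 87.27066040039062)
scene knob 82 [0.55705314 0.16856682 0.14305848] [0.54370482 0.15938367 0.13618928] [0.56604366 0.17929145 0.14697024]
 steel 629 ((0.5554308891296387, 0.16901348531246185), 0.0407385528087616) [4128  686  824  113  123  157  264  230  152  420  413   25   18   25
   68]
 base 805 0.02024218639412323 ((0.5543110370635986, 0.1764477640390396), (0.12059954553842545, 0.15294964611530304), 86.60647583007812)
```

View pics/2.png

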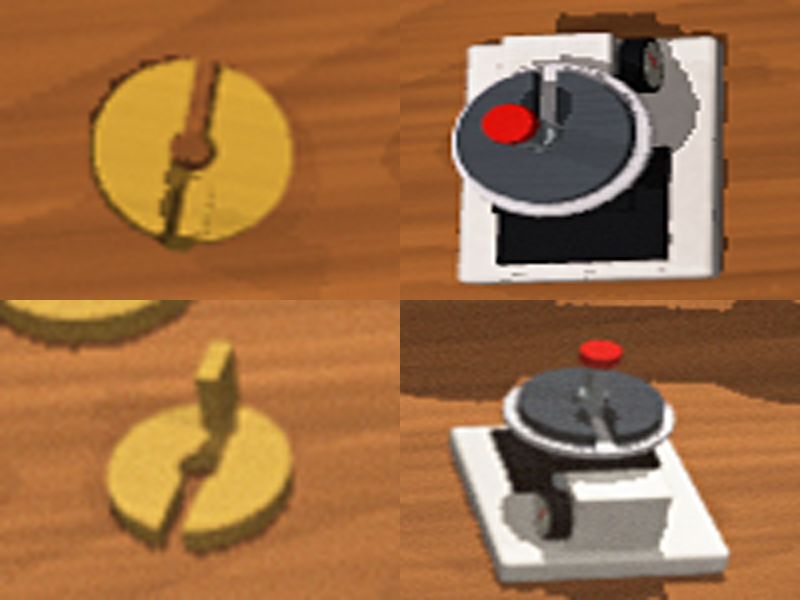

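The crops confirm it: the small brass mass has its slot pointing away from the robot and its tab near the robot, and the tester's steel slot points away too. Measurements in world axes:
- **Brass mass:** centre about (0.577,-0.297), yaw -17°, tab at (0.547,-0.288).
- **Stem:** about (0.5545,0.1695).
- **Tester:** yaw about -3°.

I'll write a shift helper next.

```bash
cat >> h.py <<'E'
from scipy.spatial.transform import Rotation as Ro
def to(p,yaw):
    """shift in tool axes (mm) and turn (deg) from now to TCP p with tool down, tool y at world yaw (deg)"""
    s=manip.get_state();q=s['ee_rot'];R=Ro.from_quat([q[1],q[2],q[3],q[0]])
    y=np.radians(yaw);G=Ro.from_matrix(np.array([[-np.sin(y),np.cos(y),0],[np.cos(y),np.sin(y),0],[0,0,-1]]).T)
    G=Ro.from_matrix(np.column_stack([[-np.sin(y)*-1*-1,np.cos(y),0],[np.cos(y),np.sin(y),0],[0,0,-1]]))
    print('d',np.round(R.inv().apply(np.array(p)-s['position'])*1e3,1),'rot',np.round((R.inv()*G).as_rotvec(degrees=True),1))
E
sed -i '/G=Ro.from_matrix(np.array/s/;G=.*//; s/\[-np.sin(y)\*-1\*-1,/[-np.sin(y),/' h.py
python3 -c "
from h import *
to([.5474,-.2879,.23],73);to([.5474,-.2879,.06],73)"
```

```text
d [-610.8 -672.1    1.5] rot [-0.1 -0.  -1.7]
d [-610.8 -671.8  171.5] rot [-0.1 -0.  -1.7]
```

```bash
python3 -m crank '[[-0.025,-0.030,0,0,0,0],[-0.060,-0.068,0,0,0,0],[-0.098,-0.110,0,0,0,0],[-0.136,-0.150,0,0,0,0],[-0.175,-0.192,0,0,0,0],[-0.215,-0.235,0,0,0,0],[-0.255,-0.280,0,0,0,0],[-0.295,-0.323,0,0,0,0],[-0.335,-0.367,0,0,0,0],[-0.375,-0.412,0,0,0,0],[-0.415,-0.456,0,0,0,0],[-0.455,-0.500,0,0,0,0],[-0.495,-0.544,0,0,0,-1],[-0.530,-0.585,0,0,0,-1.7],[-0.565,-0.622,0.010,0,0,-1.7],[-0.590,-0.650,0.030,0,0,-1.7],[-0.605,-0.665,0.055,0,0,-1.7],[-0.611,-0.672,0.080,0,0,-1.7],[-0.611,-0.672,0.100,0,0,-1.7],[-0.611,-0.672,0.110,0,0,-1.7]]' 0.45 60
python3 - <<'E'
from h import *
to([.5474,-.2879,.016],73)
im=grab('top');W=cloud(im);f=im['frame']
cv2.imwrite('pics/3.png',cv2.resize(f[180:300,340:500],(800,600)))
E
```

```text
clock: 2.6
position: [0.5467, -0.2876, 0.1197]
ee_rot: [-0.002, 0.148, 0.989, -0.0]
contact_force: [0.4, 0.4, -0.6]
width: 0.0382
d [ -1.1   0.  103.7] rot [-0.  -0.2  0. ]
```

```bash
python3 -m crank '[[0,0,0.015,0,-0.2,0],[-0.001,0,0.035,0,-0.2,0],[-0.001,0,0.055,0,-0.2,0],[-0.001,0,0.075,0,-0.2,0],[-0.001,0,0.090,0,-0.2,0],[-0.001,0,0.100,0,-0.2,0],[-0.001,0,0.1035,0,-0.2,0],[-0.001,0,0.1035,0,-0.2,0]]'
python3 -m crank '[[0,0,0,0,0,0],[0,0,0,0,0,0],[0,0,0,0,0,0],[0,0,0,0,0,0],[0,0,0,0,0,0],[0,0,0,0,0,0]]' 0 90
```

```text
clock: 3.65
position: [0.5471, -0.2876, 0.0157]
ee_rot: [-0.0, 0.148, 0.989, -0.0]
contact_force: [1.0, -0.0, 0.8]
width: 0.0383
clock: 4.4
position: [0.5476, -0.2881, 0.0166]
ee_rot: [0.001, 0.148, 0.989, -0.001]
contact_force: [-0.6, -0.1, 4.8]
width: 0.0083
```

```bash
python3 -m crank '[[0,0,-0.005,0,0,0],[0,0,-0.015,0,0,0],[0,0,-0.035,0,0,0],[0,0,-0.060,0,0,0],[0,0,-0.085,0,0,0],[0,0,-0.11,0,0,0],[0,0,-0.135,0,0,0],[0,0,-0.155,0,0,0],[0,0,-0.16,0,0,0],[0,0,-0.16,0,0,0]]'
cat > m.py <<'E'
from h import *
from scipy.optimize import least_squares
def mass(win):
    """fit held disc in both views: top-face plane, centre, by colour + height"""
    out={}
    for n in win:
        im=grab(n);W=cloud(im);f=im['frame'];hsv=cv2.cvtColor(f,cv2.COLOR_BGR2HSV)
        s=manip.get_state();p=s['position']
        b=(hsv[...,0]>17)&(hsv[...,0]<32)&(hsv[...,1]>120)&(hsv[...,2]>60)
        b&=np.nan_to_num(np.linalg.norm(W[...,:2]-p[:2],axis=-1),nan=9)<.09
        P=W[b];P=P[(P[:,2]>p[2]-.035)&(P[:,2]<p[2]+.003)]
        zt=np.median(P[:,2]);T=P[abs(P[:,2]-zt)<.004]
        A=np.c_[T[:,:2]-T[:,:2].mean(0),np.ones(len(T))];k=np.linalg.lstsq(A,T[:,2],rcond=None)[0]
        c=cv2.minEnclosingCircle(T[:,:2].astype(np.float32))
        print(n,len(T),'top z',zt.round(4),'slope',k[:2].round(3),'circle',np.round(c[0],4),round(c[1],4),'c-tcp',np.round((np.array(c[0])-p[:2])*1e3,1))
        out[n]=(im,T)
    return out
E
python3 - <<'E'
from m import *
mass(['top','scene']);s=manip.get_state();print(s['position'],s['ee_rot'],s['contact_force'])
a=np.load('top.npz')['frame'];b=np.load('scene.npz')['frame']
cv2.imwrite('pics/3.png',np.hstack([cv2.resize(a[180:300,350:470],(400,400)),cv2.resize(b[200:320,180:300],(400,400))]))
E
```

```text
clock: 5.65
position: [0.5472, -0.2876, 0.1763]
ee_rot: [0.0, 0.148, 0.989, -0.001]
contact_force: [0.2, 0.5, -3.3]
width: 0.0086
top 16 top z 0.1692 slope [ 0.05  -0.078] circle [ 0.5733 -0.289 ] 0.0363 c-tcp [26.4 -1.5]
scene 710 top z 0.169 slope [-0.011  0.003] circle [ 0.577  -0.2969] 0.0398 c-tcp [30.2 -9.5]
[ 0.54681209 -0.28738522  0.1754224 ] [-5.29819917e-04  1.47541331e-01  9.89055741e-01 -1.24957304e-04] [-1.0839133   0.72528191 -2.26640311]
```

View pics/3.png

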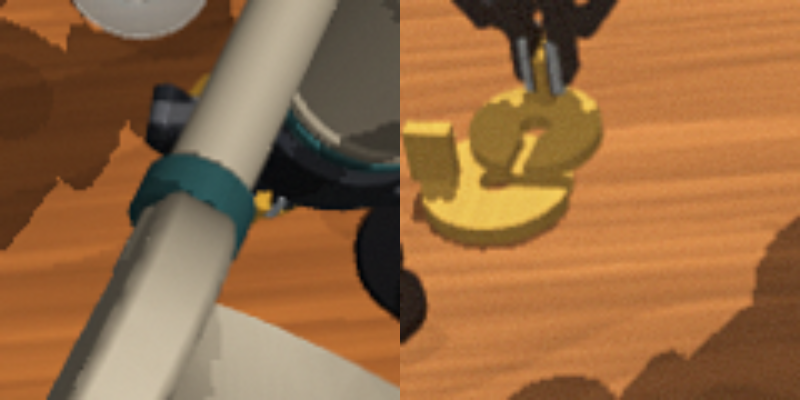

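The mass hangs level and straight in the grip: disc top 6.4 mm under the TCP, centre about 31.3 mm ahead. I'll carry it to 75 mm short of the stem.

```bash
python3 -c "
from h import *
to([.4483,.1751,.1763],87);to([.4483,.1751,.1325],87)"
```

```text
d [229.2 413.6  -0.8] rot [ -0.   -0.1 -14. ]
d [229.2 413.6  43. ] rot [ -0.   -0.1 -14. ]
```

```bash
python3 -m crank '[[0.008,0.014,0,0,0,0],[0.024,0.043,0,0,0,-1],[0.042,0.076,0,0,0,-2],[0.060,0.109,0,0,0,-3],[0.080,0.144,0,0,0,-4.5],[0.100,0.180,0,0,0,-6],[0.120,0.216,0,0,0,-7.5],[0.140,0.252,0,0,0,-9],[0.160,0.288,0,0,0,-10.5],[0.178,0.321,0,0,0,-11.5],[0.195,0.352,0,0,0,-12.5],[0.210,0.379,0,0,0,-13.5],[0.221,0.399,0,0,0,-14],[0.227,0.410,0.005,0,0,-14],[0.229,0.4136,0.015,0,0,-14],[0.229,0.4136,0.030,0,0,-14],[0.229,0.4136,0.040,0,0,-14],[0.229,0.4136,0.043,0,0,-14],[0.229,0.4136,0.043,0,0,-14]]'
python3 - <<'E'
from m import *
o=mass(['scene','top'])
im,T=o['scene'];W=cloud(im);f=im['frame'];hsv=cv2.cvtColor(f,cv2.COLOR_BGR2HSV)
red=((hsv[...,0]<8)|(hsv[...,0]>172))&(hsv[...,1]>150)&(hsv[...,2]>80)
near=np.nan_to_num(np.linalg.norm(W-np.array([.5545,.1695,.14]),axis=-1),nan=9)<.04
P=W[red&near];k=P[P[:,2]>.1405];print('knobtop',len(k),cv2.minEnclosingCircle(k[:,:2].astype(np.float32)),k[:,2].mean())
print(manip.get_state()['position'],manip.get_state()['ee_rot'])
v,u=np.where(red&near);v,u=int(v.mean()),int(u.mean());print(u,v)
cv2.imwrite('pics/4.png',cv2.resize(f[v-45:v+55,u-60:u+60],(800,667),interpolation=cv2.INTER_CUBIC)[:600])
E
```

```text
clock: 8.12
position: [0.4486, 0.1746, 0.1322]
ee_rot: [-0.001, 0.026, 1.0, -0.0]
contact_force: [0.2, 0.3, -3.1]
width: 0.0087
scene 522 top z 0.126 slope [-0.006  0.004] circle [0.4805 0.1725] 0.0405 c-tcp [31.7 -2.2]
top 811 top z 0.1254 slope [-0.003  0.   ] circle [0.4797 0.1722] 0.0381 c-tcp [30.8 -2.7]
knobtop 66 ((0.5562613010406494, 0.16985531151294708), 0.012347652576863766) 0.14434894382591532
[0.44889033 0.17490051 0.13277978] [-1.66794184e-04  2.61495243e-02  9.99658028e-01  2.51237111e-05]
454 223
```

View pics/4.png

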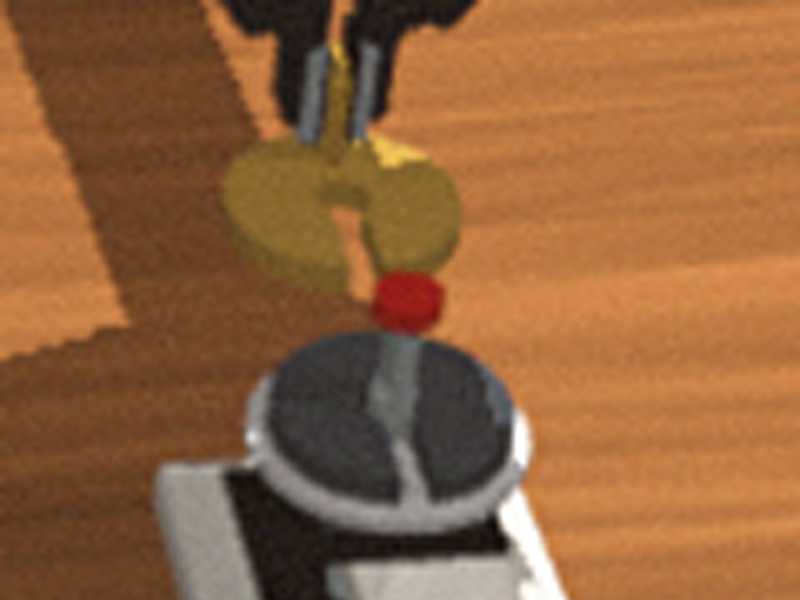

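Held mass and stem both show in the scene view, knob at (454,223). Next I'll refine yaw and lateral offset by rectifying both views onto the steel, brass and knob planes.

```bash
cat > r.py <<'E'
from h import *
def rect(n,z,cx,cy,h=.05,s=.00025):
    """view n resampled on world plane z: image up=+x, left=+y"""
    im=dict(np.load(n+'.npz'));T=im['world_from_camera'];N=int(2*h/s)
    i,j=np.mgrid[:N,:N];X=np.stack([cx+h-i*s,cy+h-j*s,np.full(i.shape,z)],-1).reshape(-1,3)
    C=(X-T[:3,3])@T[:3,:3]*[1,-1,-1]
    uv,_=cv2.projectPoints(C,np.zeros(3),np.zeros(3),im['intrinsics'].astype(float),im['D'].astype(float))
    uv=uv.reshape(N,N,2).astype(np.float32)
    return cv2.remap(im['frame'],uv[...,0],uv[...,1],cv2.INTER_CUBIC)
def redc(n,cx,cy):
    """knob top centre: top-face plane z=.144; fit circle r=11 to red blob side away from base"""
    r=rect(n,.144,cx,cy,.025).astype(float);b=((r[...,2]>1.8*r[...,1])&(r[...,2]>1.8*r[...,0])&(r[...,2]>90)).astype(np.uint8)
    return b
def disc(b,cx,cy,h,rad,s=.00025):
    """best template match of a disc of radius rad (m) inside mask b"""
    N=int(rad/s);k=np.zeros((2*N+9,2*N+9),np.float32);cv2.circle(k,(N+4,N+4),N,1,-1);k[k==0]=-1
    m=cv2.filter2D(b.astype(np.float32),-1,k,borderType=cv2.BORDER_CONSTANT)
    m=cv2.GaussianBlur(m,(0,0),3);i,j=np.unravel_index(m.argmax(),m.shape)
    return cx+h-i*s,cy+h-j*s
E
python3 - <<'E'
from r import *
rows=[]
for n in('top','scene'):
    S=rect(n,.100,.5545,.1695,.055);B=rect(n,.1262,.480,.1725,.055);K=redc(n,.5545,.1695)
    print(n,'knob',np.round(disc(K,.5545,.1695,.025,.011),4))
    g=S.astype(float);dark=(S.max(2)<110)&(S.max(2).astype(int)-S.min(2)<35)
    hsv=cv2.cvtColor(B,cv2.COLOR_BGR2HSV);br=(hsv[...,0]>17)&(hsv[...,0]<32)&(hsv[...,1]>100)
    print('  steel',np.round(disc(dark,.5545,.1695,.055,.038),4),'brass',np.round(disc(br,.480,.1725,.055,.038),4))
    rows.append(np.hstack([cv2.resize(x,(390,300),interpolation=cv2.INTER_AREA) if 0 else cv2.resize(x,(300,300),interpolation=cv2.INTER_AREA) for x in(S,B)]))
cv2.imwrite('pics/5.png',np.vstack(rows))
E
```

```text
top knob [0.5532 0.17  ]
  steel [0.5538 0.17  ] brass [0.4828 0.1685]
scene knob [0.5628 0.166 ]
  steel [0.5532 0.1695] brass [0.4802 0.1717]
```

View pics/5.png

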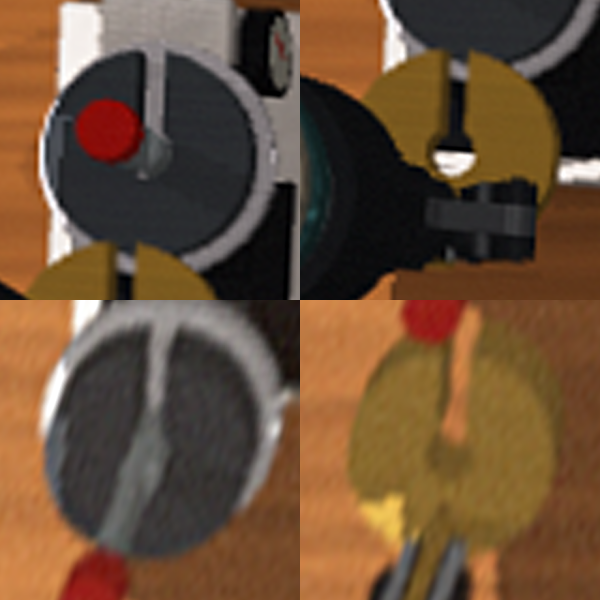

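The rectified top view shows both slots cleanly, steel at columns 145-165 and brass at 440-468. I'll fit both slot centrelines.

```bash
cat > sl.py <<'E'
from r import *
def slot(n,z,cx,cy,x0,x1,kind,w=.011):
    """slot centreline: per-x mid between left & right edges near expected y; returns fit y=a+b(x-cx)"""
    h=.055;s=.00025;I=rect(n,z,cx,cy,h)
    xs=[];ys=[];ws=[]
    for x in np.arange(x0,x1,.0005):
        i=int((cx+h-x)/s);r=I[i].astype(float)
        v=(r[:,2]-r[:,0]) if kind=='brass' else -r.sum(1)/3
        v=cv2.GaussianBlur(v[None],(0,0),2)[0];g=np.gradient(v)
        j0=int(h/s);a=j0-36;seg=g[a:j0+36]
        # leaving solid (v falls) on left, re-entering on right
        l=a+seg[:44].argmin();q=a+28+seg[28:].argmax()
        def sub(k,sg):
            y0,y1,y2=sg*g[k-1],sg*g[k],sg*g[k+1];d=y0-2*y1+y2
            return k+(0 if d==0 else .5*(y0-y2)/d)
        l,q=sub(l,-1),sub(q,1)
        xs.append(x);ys.append(cy+h-(l+q)/2*s);ws.append((q-l)*s)
    xs,ys,ws=map(np.array,(xs,ys,ws));ok=abs(ws-np.median(ws))<.0012
    b,a=np.polyfit(xs[ok]-cx,ys[ok],1)
    for _ in range(3):
        e=ys-(a+b*(xs-cx));ok&=abs(e)<.0008;b,a=np.polyfit(xs[ok]-cx,ys[ok],1)
    print(n,kind,'y at cx',round(a,4),'yaw',round(np.degrees(np.arctan(b)),2),'width',np.median(ws).round(4),ok.sum(),len(xs));return a,b
E
python3 - <<'E'
from sl import *
slot('top',.100,.5535,.170,.566,.589,'steel')
slot('scene',.100,.5535,.1695,.566,.589,'steel')
slot('top',.1262,.480,.172,.490,.514,'brass')
slot('scene',.1262,.480,.172,.492,.510,'brass')
E
```

```text
top steel y at cx 0.1686 yaw -1.84 width 0.0069 47 47
scene steel y at cx 0.1702 yaw -6.15 width 0.006 46 47
top brass y at cx 0.1708 yaw -2.77 width 0.0057 46 49
scene brass y at cx 0.1774 yaw -7.17 width 0.0044 37 37
```

```bash
python3 - <<'E'
from r import *
def edge(n,z,cx,cy,x0,x1,kind,side):
    # fit near edge of slot: side +1: left(+y) edge, -1: right(-y)
    h=.055;s=.00025;I=rect(n,z,cx,cy,h);X=[];Y=[]
    for x in np.arange(x0,x1,.0005):
        r=I[int(round((cx+h-x)/s))].astype(float);v=(r[:,2]-r[:,0]) if kind=='brass' else -r.sum(1)/3
        g=np.gradient(cv2.GaussianBlur(v[None],(0,0),2)[0]);j=int(h/s)+(20 if side<0 else -20)
        seg=g[j-16:j+16]*(1 if side<0 else -1);w=np.clip(seg,0,None)**2
        if w.sum()>0: X.append(x);Y.append(cy+h-((w*np.arange(j-16,j+16)).sum()/w.sum())*s)
    X,Y=np.array(X),np.array(Y);ok=np.ones(len(X),bool)
    for _ in range(4):
        b,a=np.polyfit(X[ok]-cx,Y[ok],1);e=Y-a-b*(X-cx);ok=abs(e)<max(.0004,1.5*e[ok].std())
    print(n,kind,side,'edge y',round(a,4),'-> centre',round(a-side*.005,4),'yaw',round(np.degrees(np.arctan(b)),2),'rms',e[ok].std().round(5),ok.sum(),len(X))
edge('top',.100,.5535,.170,.570,.588,'steel',-1)
edge('top',.1262,.480,.173,.491,.513,'brass',-1)
edge('top',.1262,.480,.173,.491,.513,'brass',1)
edge('scene',.100,.5535,.170,.570,.588,'steel',1)
edge('scene',.100,.5535,.170,.570,.588,'steel',-1)
E
```

```text
top steel -1 edge y 0.1653 -> centre 0.1703 yaw -2.14 rms 4e-05 37 37
top brass -1 edge y 0.1683 -> centre 0.1733 yaw -4.32 rms 0.00016 45 45
top brass 1 edge y 0.1765 -> centre 0.1715 yaw -1.77 rms 8e-05 45 45
scene steel 1 edge y 0.1724 -> centre 0.1674 yaw -1.38 rms 6e-05 37 37
scene steel -1 edge y 0.1668 -> centre 0.1718 yaw -5.26 rms 0.00015 37 37
```

The top view puts the stem at (0.5537,0.1702) with yaw about -2.5°, and the mass centre at (0.480,0.173) with yaw -3°. The slot mouth should reach the blade after about 28 mm, so I'll advance carefully.

```bash
python3 -m crank '[[-0.004,0.0003,0,0,0,-0.5],[-0.010,0.0004,0,0,0,-0.5],[-0.016,0.0004,0,0,0,-0.5],[-0.021,0.0004,0,0,0,-0.5],[-0.025,0.0004,0,0,0,-0.5],[-0.028,0.0005,0,0,0,-0.5],[-0.030,0.0005,0,0,0,-0.5],[-0.032,0.0005,0,0,0,-0.5],[-0.032,0.0005,0,0,0,-0.5]]'
python3 - <<'E'
from m import *
s=manip.get_state();print(s['position'],s['contact_force'],s['moment'])
grab('top');grab('scene')
from r import *
p=s['position'];B=rect('top',.1262,p[0]+.05,.172,.055)
b=np.load('scene.npz')['frame'];b=cv2.resize(b[178:268,410:500],(400,400),interpolation=cv2.INTER_CUBIC)
cv2.imwrite('pics/6.png',np.hstack([cv2.resize(B,(400,400)),b]))
E
```

```text
clock: 9.35
position: [0.481, 0.1737, 0.1328]
ee_rot: [-0.0, 0.022, 1.0, -0.0]
contact_force: [-1.3, 1.2, -2.1]
width: 0.0084
[0.48095005 0.17368663 0.13276998] [-1.30822057  1.17376621 -2.08732763] [-0.01277962  0.04885409  0.04454921]
```

View pics/6.png

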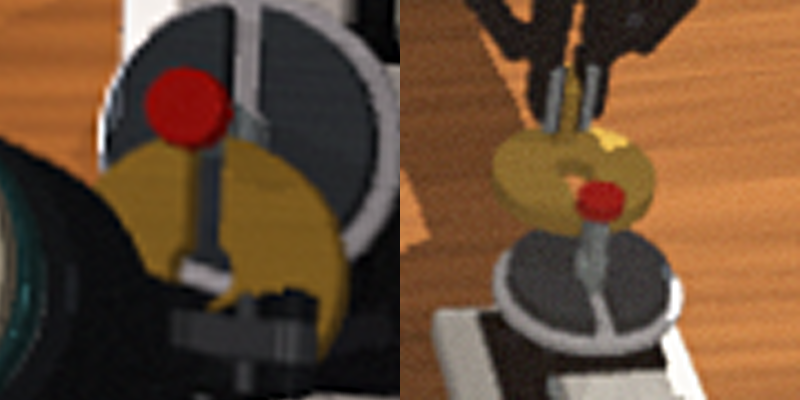

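The slot mouth meets the blade cleanly under the knob, at (213,150) in the left crop, with no force. I'll go on slowly.

```bash
python3 -m crank '[[-0.001,0,0,0,0,0],[-0.0025,0,0,0,0,0],[-0.004,0,0,0,0,0],[-0.0055,0,0,0,0,0],[-0.007,0,0,0,0,0],[-0.007,0,0,0,0,0]]'
python3 -m crank '[[-0.002,0.0,0,0,0,0],[-0.004,0,0,0,0,0],[-0.006,0.000,0,0,0,0],[-0.008,0.000,0,0,0,0],[-0.010,0.000,0,0,0,0],[-0.012,0.000,0,0,0,0],[-0.012,0.000,0,0,0,0]]'
python3 -c "
from m import *
s=manip.get_state();print(s['position'],s['contact_force'],s['moment']);mass(['top'])"
```

```text
clock: 10.2
position: [0.4879, 0.1734, 0.1327]
ee_rot: [-0.0, 0.022, 1.0, 0.0]
contact_force: [0.5, 0.1, -2.7]
width: 0.0084
clock: 11.08
position: [0.5001, 0.1729, 0.1327]
ee_rot: [-0.0, 0.022, 1.0, 0.0]
contact_force: [0.4, 0.1, -2.5]
width: 0.0082
[0.50007597 0.17286773 0.13273158] [ 0.39915456  0.10953369 -2.46130059] [0.0099611  0.12967773 0.01600054]
top 495 top z 0.1255 slope [0.002 0.005] circle [0.5341 0.1676] 0.0376 c-tcp [34.2 -5.3]
```

```bash
python3 -m crank '[[-0.002,0,0,0,0,0],[-0.004,0,0,0,0,0],[-0.006,0,0,0,0,0],[-0.008,0,0,0,0,0],[-0.010,0,0,0,0,0],[-0.012,0,0,0,0,0],[-0.014,0,0,0,0,0],[-0.016,0,0,0,0,0],[-0.0175,0,0,0,0,0],[-0.019,0,0,0,0,0],[-0.019,0,0,0,0,0]]'
python3 -m crank '[[-0.0005,0,0,0,0,0],[-0.0010,0,0,0,0,0],[-0.0015,0,0,0,0,0],[-0.0015,0,0,0,0,0]]'
python3 -m crank '[[-0.0005,0,0,0,0,0],[-0.0010,0,0,0,0,0],[-0.0010,0,0,0,0,0]]'
```

```text
clock: 12.5
position: [0.519, 0.172, 0.1327]
ee_rot: [-0.0, 0.022, 1.0, 0.0]
contact_force: [0.0, 0.8, -3.0]
width: 0.0085
clock: 13.0
position: [0.5206, 0.172, 0.1327]
ee_rot: [-0.0, 0.022, 1.0, 0.0]
contact_force: [0.4, -1.0, -2.2]
width: 0.0082
clock: 13.38
position: [0.5216, 0.1719, 0.1327]
ee_rot: [-0.0, 0.022, 1.0, 0.0]
contact_force: [0.4, 1.1, -2.9]
width: 0.0079
```

```bash
for i in 1; do python3 -m crank '[[-0.0005,0,0,0,0,0],[-0.0007,0,0,0,0,0],[-0.0007,0,0,0,0,0]]'; done
python3 -m crank '[[-0.0004,0,0,0,0,0],[-0.0006,0,0,0,0,0],[-0.0006,0,0,0,0,0]]'
python3 -m crank '[[-0.0004,0,0,0,0,0],[-0.0006,0,0,0,0,0],[-0.0006,0,0,0,0,0]]'
```

```text
clock: 13.75
position: [0.5223, 0.1719, 0.1327]
ee_rot: [-0.0, 0.022, 1.0, 0.0]
contact_force: [0.3, 0.6, -2.2]
width: 0.0082
clock: 14.12
position: [0.5229, 0.1718, 0.1327]
ee_rot: [-0.0, 0.022, 1.0, -0.0]
contact_force: [-0.7, -0.7, -2.1]
width: 0.0083
clock: 14.5
position: [0.5236, 0.1718, 0.1327]
ee_rot: [-0.0, 0.022, 1.0, 0.0]
contact_force: [0.2, -0.8, -2.5]
width: 0.0083
```

```bash
python3 -m crank '[[-0.0004,0,0,0,0,0],[-0.0007,0,0,0,0,0],[-0.0007,0,0,0,0,0]]'
python3 -m crank '[[-0.0004,0,0,0,0,0],[-0.0007,0,0,0,0,0],[-0.0007,0,0,0,0,0]]'
python3 -m crank '[[-0.0004,0,0,0,0,0],[-0.0006,0,0,0,0,0],[-0.0006,0,0,0,0,0]]'
```

```text
clock: 14.88
position: [0.5243, 0.1718, 0.1327]
ee_rot: [-0.0, 0.022, 1.0, 0.0]
contact_force: [0.1, 0.6, -3.5]
width: 0.0085
clock: 15.25
position: [0.5245, 0.1718, 0.1325]
ee_rot: [-0.001, 0.022, 1.0, 0.0]
contact_force: [-1.9, 0.4, -2.2]
width: 0.0082
clock: 15.62
position: [0.5246, 0.1718, 0.1324]
ee_rot: [-0.001, 0.022, 1.0, 0.0]
contact_force: [-2.8, 0.8, -2.2]
width: 0.0082
```

Light contact at TCP x of about 0.5244 means the hole's back wall has met the blade. I'll back off 0.9 mm and feel the sides for y.

```bash
python3 -m crank '[[0.0005,0,0,0,0,0],[0.0010,0,0,0,0,0],[0.0010,0,0,0,0,0]]'
python3 -m crank '[[0,0.0003,0,0,0,0],[0,0.0006,0,0,0,0],[0,0.0009,0,0,0,0],[0,0.0009,0,0,0,0]]'
python3 -m crank '[[0,0.0003,0,0,0,0],[0,0.0006,0,0,0,0],[0,0.0006,0,0,0,0]]'
python3 -m crank '[[0,0.0003,0,0,0,0],[0,0.0005,0,0,0,0],[0,0.0005,0,0,0,0]]'
```

```text
clock: 16.0
position: [0.5242, 0.1718, 0.1326]
ee_rot: [-0.001, 0.022, 1.0, -0.0]
contact_force: [0.4, 0.8, -2.4]
width: 0.0083
clock: 16.5
position: [0.5243, 0.1727, 0.1326]
ee_rot: [-0.001, 0.022, 1.0, -0.0]
contact_force: [0.4, -0.4, -2.5]
width: 0.0084
clock: 16.88
position: [0.5242, 0.1732, 0.1326]
ee_rot: [-0.001, 0.022, 1.0, -0.0]
contact_force: [-1.0, -0.6, -3.2]
width: 0.0084
clock: 17.25
position: [0.524, 0.1736, 0.1325]
ee_rot: [-0.001, 0.022, 1.0, -0.0]
contact_force: [-0.8, -1.5, -2.4]
width: 0.0082
```

```bash
python3 -m crank '[[0.0003,-0.0007,0,0,0,0],[0.0005,-0.0014,0,0,0,0],[0.0005,-0.0021,0,0,0,0],[0.0005,-0.0024,0,0,0,0],[0.0005,-0.0024,0,0,0,0]]'
python3 -m crank '[[0,-0.0003,0,0,0,0],[0,-0.0006,0,0,0,0],[0,-0.0006,0,0,0,0]]'
python3 -m crank '[[0,-0.0003,0,0,0,0],[0,-0.0006,0,0,0,0],[0,-0.0006,0,0,0,0]]'
```

```text
clock: 17.88
position: [0.5234, 0.1713, 0.1325]
ee_rot: [-0.001, 0.022, 1.0, -0.0]
contact_force: [-0.2, -0.0, -3.1]
width: 0.008
clock: 18.25
position: [0.5233, 0.1707, 0.1325]
ee_rot: [-0.001, 0.022, 1.0, -0.0]
contact_force: [-0.1, -0.3, -2.8]
width: 0.0083
clock: 18.62
position: [0.523, 0.1702, 0.1324]
ee_rot: [-0.001, 0.022, 1.0, -0.0]
contact_force: [0.1, 0.8, -3.1]
width: 0.0082
```

The y play runs from about 0.1704 to 0.1735, which matches the expected 3 mm, so the centred TCP is (0.5236,0.172). I'll centre, then turn about the stem in stages.

```bash
python3 -m crank '[[-0.0005,0.0010,0,0,0,0],[-0.0005,0.0018,0,0,0,0],[-0.0006,0.0045,0,0,0,5],[-0.0010,0.0072,0,0,0,10],[-0.0016,0.0099,0,0,0,15],[-0.0024,0.0125,0,0,0,20],[-0.0034,0.0150,0,0,0,25],[-0.0047,0.0175,0,0,0,30],[-0.0047,0.0175,0,0,0,30]]'
python3 -c "
from h import *
s=manip.get_state();print(s['position'],s['contact_force'],s['moment'],s['qpos'][5])"
```

```text
clock: 19.75
position: [0.5284, 0.1875, 0.1323]
ee_rot: [-0.001, 0.279, 0.96, -0.001]
contact_force: [-0.2, -0.5, -2.8]
width: 0.0084
[0.52844772 0.18748836 0.13232416] [-0.18621908 -0.45436577 -2.80996006] [-0.00226094  0.15581834  0.06936265] -0.7882350631067441
```

```bash
python3 -m crank '[[-0.0001,0.0027,0,0,0,5],[-0.0005,0.0054,0,0,0,10],[-0.0011,0.0081,0,0,0,15],[-0.0019,0.0107,0,0,0,20],[-0.0029,0.0132,0,0,0,25],[-0.0042,0.0157,0,0,0,30],[-0.0042,0.0157,0,0,0,30]]'
python3 -c "
from h import *
s=manip.get_state();print(s['position'],s['contact_force'],s['moment'],s['qpos'][5]);to([.5549+.0313*.0436,.1706+.0313*.999,.1323],-2.5)"
```

```text
clock: 20.62
position: [0.5396, 0.1981, 0.1319]
ee_rot: [-0.002, 0.517, 0.856, -0.002]
contact_force: [-2.2, -1.1, -2.3]
width: 0.0082
[0.53955946 0.19809242 0.13189033] [-2.24335437 -1.08713143 -2.28191351] [-0.14779833  0.34364577 -0.13577712] -0.25246938228028254
d [-4.4 16.5 -0.5] rot [-0.3  0.  30.2]
```

Slight -x contact, so the lever arm is nearer 30.6 mm and the stem x about 0.554, which agrees with the camera. I'll correct that and finish the turn.

```bash
python3 -c "
from h import *
for t in(-62.4,-72.4,-82.4,-92.5):
    c=np.radians(t);to([.5540-.0306*np.cos(c),.1706-.0306*np.sin(c),.1325],t+90)"
```

```text
d [-0.5  0.1 -0.6] rot [-0.3 -0.1  0.1]
d [-0.9  5.4 -0.6] rot [-0.3 -0.  10.1]
d [-2.3 10.5 -0.7] rot [-0.3 -0.  20.1]
d [-4.6 15.4 -0.7] rot [-0.3  0.  30.2]
```

```bash
python3 -m crank '[[-0.0005,0.0001,-0.0004,-0.3,0,0],[-0.0005,0.0001,-0.0006,-0.3,0,0],[-0.0006,0.0027,-0.0006,-0.3,0,5],[-0.0009,0.0054,-0.0006,-0.3,0,10],[-0.0015,0.0080,-0.0006,-0.3,0,15],[-0.0023,0.0105,-0.0006,-0.3,0,20],[-0.0033,0.0130,-0.0006,-0.3,0,25],[-0.0046,0.0154,-0.0006,-0.3,0,30],[-0.0046,0.0154,-0.0006,-0.3,0,30]]'
python3 - <<'E'
from m import *
s=manip.get_state();print(s['position'],s['contact_force'],s['moment'])
mass(['top','scene'])
from r import *
B=rect('top',.1262,.554,.172,.055)
b=np.load('scene.npz')['frame'];b=cv2.resize(b[178:268,410:500],(400,400),interpolation=cv2.INTER_CUBIC)
cv2.imwrite('pics/7.png',np.hstack([cv2.resize(B,(400,400)),b]))
E
```

```text
clock: 21.75
position: [0.5552, 0.2014, 0.1324]
ee_rot: [-0.0, 0.721, 0.693, 0.0]
contact_force: [-2.9, 0.1, -2.2]
width: 0.0083
[0.55516336 0.20140938 0.13244629] [-2.94382911  0.10147773 -2.15023991] [ 0.14847872  0.36882077 -0.05560012]
top 1185 top z 0.1253 slope [0.002 0.005] circle [0.5546 0.1713] 0.0386 c-tcp [ -0.5 -30.1]
scene 520 top z 0.1258 slope [-0.008  0.007] circle [0.5552 0.1704] 0.0409 c-tcp [  0.1 -31. ]
```

View pics/7.png

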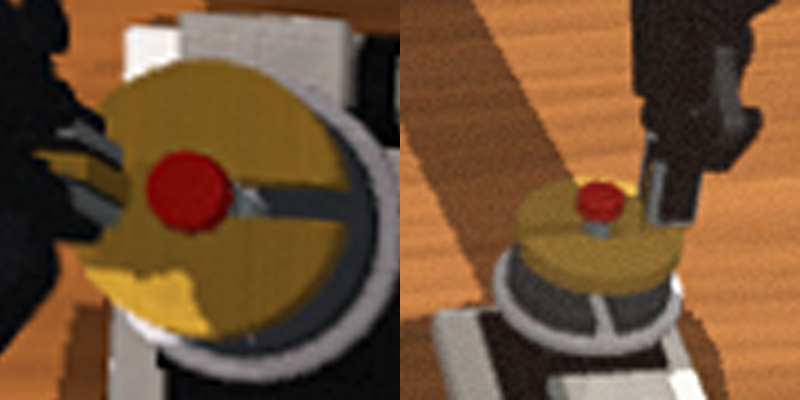

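The mass is turned: slot toward -y, tab at +y, level, still above the neck. I'll relieve the -2.9 N and re-centre along x.

```bash
python3 -m crank '[[0,-0.0005,0,0,0,0],[0,-0.0008,0,0,0,0],[0,-0.0008,0,0,0,0]]'
python3 -m crank '[[0,-0.0003,0,0,0,0],[0,-0.0005,0,0,0,0],[0,-0.0005,0,0,0,0]]'
python3 -m crank '[[0,-0.0003,0,0,0,0],[0,-0.0005,0,0,0,0],[0,-0.0005,0,0,0,0]]'
```

```text
clock: 22.22
position: [0.555, 0.2015, 0.1328]
ee_rot: [0.0, 0.721, 0.693, 0.001]
contact_force: [-0.6, 0.2, -2.6]
width: 0.0081
clock: 22.6
position: [0.5546, 0.2015, 0.1328]
ee_rot: [0.0, 0.721, 0.693, 0.001]
contact_force: [-0.1, 1.2, -2.7]
width: 0.0087
clock: 22.98
position: [0.5541, 0.2015, 0.1328]
ee_rot: [0.0, 0.721, 0.693, 0.001]
contact_force: [-0.0, -0.4, -2.7]
width: 0.0084
```

Centred in x at TCP 0.5541. Now lowering over the neck.

```bash
python3 -m crank '[[0,0,0.001,0,0,0],[0,0,0.0025,0,0,0],[0,0,0.004,0,0,0],[0,0,0.0055,0,0,0],[0,0,0.007,0,0,0],[0,0,0.008,0,0,0],[0,0,0.008,0,0,0]]'
python3 -m crank '[[0,0,0.0007,0,0,0],[0,0,0.0014,0,0,0],[0,0,0.0021,0,0,0],[0,0,0.0028,0,0,0],[0,0,0.0028,0,0,0]]'
python3 -c "
from h import *
s=manip.get_state();print(s['position'],s['contact_force'],s['moment'])"
```

```text
clock: 23.85
position: [0.554, 0.2015, 0.1247]
ee_rot: [0.0, 0.721, 0.693, 0.001]
contact_force: [-0.6, 0.6, -3.0]
width: 0.0086
clock: 24.48
position: [0.554, 0.2015, 0.1218]
ee_rot: [0.0, 0.721, 0.693, 0.001]
contact_force: [0.3, -0.3, -2.1]
width: 0.0084
[0.55397232 0.20148038 0.12182427] [ 0.27075453 -0.28922074 -2.1272929 ] [ 0.02283479 -0.05991699 -0.00528442]
```

```bash
python3 -m crank '[[0,0,0.0007,0,0,0],[0,0,0.0014,0,0,0],[0,0,0.0021,0,0,0],[0,0,0.0028,0,0,0],[0,0,0.0035,0,0,0],[0,0,0.004,0,0,0],[0,0,0.004,0,0,0]]'
python3 -m crank '[[0,0,0.0003,0,0,0],[0,0,0.0006,0,0,0],[0,0,0.0009,0,0,0],[0,0,0.0009,0,0,0]]'
python3 -m crank '[[0,0,0.0002,0,0,0],[0,0,0.0004,0,0,0],[0,0,0.0005,0,0,0]]'
```

```text
clock: 25.35
position: [0.5539, 0.2015, 0.1178]
ee_rot: [0.0, 0.721, 0.693, 0.001]
contact_force: [-0.4, 0.1, -2.4]
width: 0.0085
clock: 25.85
position: [0.5539, 0.2015, 0.1168]
ee_rot: [0.0, 0.721, 0.693, 0.001]
contact_force: [-0.5, -0.5, -3.1]
width: 0.008
clock: 26.22
position: [0.554, 0.2015, 0.1166]
ee_rot: [0.0, 0.721, 0.693, 0.001]
contact_force: [-0.8, 0.8, -0.1]
width: 0.0084
```

Contact at TCP z = 0.1166, which puts the underside at 0.100, on the steel mass. Settling slightly, then opening partway.

```bash
python3 -m crank '[[0,0,0.0002,0,0,0],[0,0,0.0003,0,0,0],[0,0,0.0003,0,0,0]]'
python3 -m crank '[[0,0,0,0,0,0],[0,0,0,0,0,0],[0,0,0,0,0,0],[0,0,0,0,0,0],[0,0,0,0,0,0],[0,0,0,0,0,0]]' 0.35
```

```text
clock: 26.6
position: [0.554, 0.2016, 0.1166]
ee_rot: [0.0, 0.721, 0.693, 0.001]
contact_force: [-1.0, 0.0, 1.3]
width: 0.0084
clock: 27.35
position: [0.554, 0.2015, 0.1165]
ee_rot: [0.0, 0.721, 0.693, 0.001]
contact_force: [-0.5, 0.2, -0.4]
width: 0.0299
```

```bash
python3 -m crank '[[0,0,-0.004,0,0,0],[0,0,-0.012,0,0,0],[0,0,-0.025,0,0,0],[0,0,-0.040,0,0,0],[0,0,-0.060,0,0,0],[0,0,-0.080,0,0,0],[0,0,-0.10,0,0,0],[0.03,-0.01,-0.12,0,0,0],[0.06,-0.04,-0.13,0,0,0],[0.09,-0.08,-0.13,0,0,0],[0.12,-0.12,-0.13,0,0,0],[0.15,-0.16,-0.13,0,0,0],[0.18,-0.20,-0.13,0,0,0],[0.20,-0.23,-0.13,0,0,0],[0.21,-0.24,-0.13,0,0,0],[0.21,-0.24,-0.13,0,0,0]]'
python3 - <<'E'
from h import *
from r import *
for n in('top','scene'):
    im=grab(n);W=cloud(im);hsv=cv2.cvtColor(im['frame'],cv2.COLOR_BGR2HSV)
    b=(hsv[...,0]>17)&(hsv[...,0]<32)&(hsv[...,1]>100)&(np.nan_to_num(np.hypot(W[...,0]-.554,W[...,1]-.1706),nan=9)<.06)&(W[...,2]>.08)
    P=W[b];d=P[P[:,2]<.118];t=P[P[:,2]>.125];T=d[abs(d[:,2]-np.median(d[:,2]))<.004]
    A=np.c_[T[:,:2]-T[:,:2].mean(0),np.ones(len(T))];k=np.linalg.lstsq(A,T[:,2],rcond=None)[0]
    c=cv2.minEnclosingCircle(T[:,:2].astype(np.float32));print(n,len(T),'z',np.median(T[:,2]).round(4),'slope',k[:2].round(3),np.round(c[0],4),round(c[1],4),'tab',t.mean(0).round(4),'slot yaw',np.degrees(np.arctan2(*(np.array(c[0])-t[:,:2].mean(0))[::-1])).round(1))
S=rect('top',.110,.554,.1706,.055);b=np.load('scene.npz')['frame']
cv2.imwrite('pics/8.png',np.hstack([cv2.resize(S,(400,400)),cv2.resize(b[178:268,410:500],(400,400),interpolation=cv2.INTER_CUBIC)]))
print(manip.get_state()['contact_force'],manip.get_state()['clock'])
E
```

```text
clock: 29.35
position: [0.3222, 0.4209, 0.247]
ee_rot: [0.001, 0.72, 0.694, 0.002]
contact_force: [0.7, 0.1, 0.4]
width: 0.0296
top 1190 z 0.1095 slope [0.004 0.002] [0.5538 0.1715] 0.0389 tab [0.5538 0.2003 0.1385] slot yaw -89.9
scene 561 z 0.1103 slope [-0.005  0.006] [0.5556 0.1731] 0.041 tab [0.5582 0.2009 0.1362] slot yaw -95.5
[-0.52557757  0.22229871  0.17915107] 29.45
```

View pics/8.png

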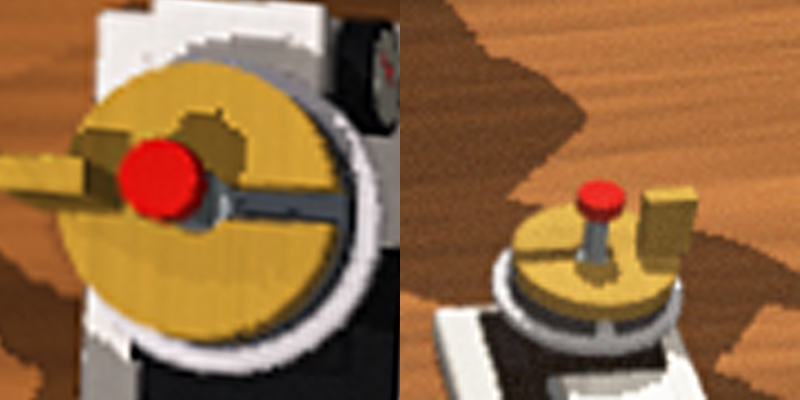

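Both views show the brass mass flat on the steel one, with its top at z of about 0.110. Its slot points to -y (left crop, row 205), across the steel slot, and the gripper is clear. Handing in.

```bash
python3 -c "
from rig import job
print(job.sign_off())"
```

```text
the job is handed in; nothing more can be done
None
```

I loaded the small brass slotted mass onto the tester, let go, and handed the job in at 29.5 s on the robot clock. It lies flat on the steel mass with its slot across the steel's slot.

I gripped it by its tab and slid it onto the blade under the knob along the tester's x. I found the stem by light contact, turned the mass about 90° clockwise, and lowered it over the neck until it rested on the steel mass. Contact forces on the tester read about 3 N or less at the end of each move; they were not recorded in between.

**Last checks:**
- **Seating:** the top face is at z = 0.1095 in the top view and 0.1103 in the scene view. Fully seated should be 0.110, and the tilt is under 0.5°.
- **Position:** the centre is at about (0.554, 0.1715), on the stem.
- **Slot direction:** the two views disagree somewhat, -90° in the top view and -95.5° in the scene view, which sees the tab less fully. The gripper's own angle at release gave about -92°. With the tester at about -2° to -3°, the crossing is 87° to 93°, which is close to a right angle.
- **Robot:** it stands clear and touches nothing.
- **Other items:** I kept the path clear of the blue mass, jar and dish, but did not measure them again at the end.

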